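# Weigh a washed shaft: move the hanging basket from the drip stand to the balance

## Task

The washed shaft has drained in its wire basket on the drip stand and is to be weighed. Lift the basket by its blue grip off the drip stand, carry it level without setting it down anywhere, and lower it gently so that its bar hangs in both hooks of the frame on the balance, without pressing the frame down hard. Let go, and when the basket hangs free and still press the green key to store the weight; leave the grey keys and the other things on the bench alone, and keep the shaft in the basket.

Things in the scene. Friction and masses are not known exactly. Their poses are not given: they have to be found in the camera images.
- basket_grip (a point): centre of the basket's blue grip: upright block 16 mm (basket x) by 26 mm (basket y) by 40 mm high, on a stem. z up when level, y along the hanging bar. The bar lies 48 mm below, the basket (54 mm along x, 96 mm along y, 40 mm high) from 108 to 148 mm below. Loose, 100 to 150 g, with the shaft 180 to 290 g; swings freely about its bar when hung
- basket_bar (a point): middle of the basket's hanging bar, a round 6 mm steel bar along the basket's y. Two bail legs at y = +-48 mm join it to the basket; the open window between them, 90 mm wide and 57 mm high from rim to bar, lets the hooks pass
- stand_hooks (a point): where the middle of the bar rests on the drip stand. Two hooks of 7 mm rod, 20 mm to either side along y, point to -x of this frame (roughly to the robot); upturned tips 16 mm ahead (-x) reach 12 mm above this point, and the rods rise as much behind it and run back to uprights some 52 mm behind. Raise the bar 16 to 35 mm, then draw it out to -x by 70 mm; the basket passes below the hooks
- frame_hooks (a point): where the middle of the bar must rest on the balance's hook frame; same pair of hooks and same axes as stand_hooks, entered from -x with the bar 16 to 35 mm high, then lowered. The pan lies 122 mm below this point, so the hung basket clears it by 22 mm. The bar should lie about centred over the two hooks (it has 20 mm of play to either side)
- weighing_frame (a joint): how far the pan with its hook frame has sunk, in m: 0 empty, about 0.002 to 0.003 with the basket, stop at 0.010. It is a spring of 800 N/m with 0.3 N preload; more than 0.0085 (about 7 N) is an overload
- store_key (a joint): green key of the balance, travel in m: 0 free, 0.004 fully down; counts as pressed beyond 0.0025 (needs about 3 N, fully down 4 N)
- store_key_top (a point): middle of the top face of the green key (18 mm by 30 mm, facing up), in the middle of the balance's front, 105 mm straight ahead (-x) of the hook point, 45 mm above the bench
- power_key (a joint): right grey key of the balance, 51 mm to the right (-y) of the green one and 2 mm lower, travel in m; not to be pressed
- shaft_center (a point): middle of the loose turned steel shaft (20 mm thick, 74 mm long) that lies in a cradle in the basket, along its y, about 12 mm above the basket's underside
- calculator: loose pocket calculator lying on the bench between stand and balance, 118 by 70 by 14 mm; origin at the centre of its underside
- blue_vial: loose white vial with a blue cap, 22 mm thick, 53 mm high, standing on the bench; origin at the centre of its underside
- red_vial: loose white vial with a red cap, 22 mm thick, 53 mm high, standing on the bench; origin at the centre of its underside
- balance: white bench balance, fixed, 180 mm (x) by 150 mm (y) by 54 mm high, steel pan and hook frame on top, keys and display at its front (-x); origin at the centre of its underside. The frame moves only up and down with the pan
- drip_stand: drip stand, fixed: dark base plate 152 by 132 mm with a grey drip tray, one post at the back with two hooks at its top, 215 mm above the bench; origin on the bench, hooks' rest point 25 mm behind it (+x)
- tare_key (a joint): left grey key of the balance, 51 mm to the left (+y) of the green one and 2 mm lower, travel in m; not to be pressed

How it is judged:
By the outcome, as a careful person would: the job done as asked, in the order asked, and still so for the second after the job is handed in, with the robot touching nothing.
It also fails if it takes over 56 s, if anything falls off the work surface, if the arm or the gripper's body presses on something with over 40 N, if the wrist force passes 120 N, or if a joint passes its speed limit or range.

## Robot

A 6-joint arm with a two-finger parallel gripper is mounted at the origin on a cart in front of the work surface, level with it; the furniture and walls round the work are solid. World frame = base frame: x ahead of the robot, y to its left, z up, the work surface at z = 0. Lengths are in m, angles in degrees, forces in N, time in s.
With the tool pointing down it reaches from about 0.3 to 0.75 m from the base axis. Payload 8.5 kg.
Tool frame: the origin (TCP) lies midway between the tips of the shut fingers; the grasp point (between the pads) lies 19 mm behind it (env.tcp_to_grasp is the z of the grasp point in the tool frame, in m); z points along the fingers, y is the line along which they close (so a half turn about z gives the same grasp; the last joint's range is limited). The gripper opens to 85 mm and grips with 20 to 120 N. Pads are 22 mm wide; open, the fingers measure 114 mm over their backs; the gripper's body (76 mm by 85 mm) begins 54 mm behind the grasp point. The pads swing forward as they close: fully open they stand 13 mm farther back than shut.
Start: joints at [-88.425, 21.807, 74.336, -0, 83.858, -12.336], TCP at [0.132, -0.534, 0.207] pointing down, gripper open.
Joint ranges: [-178.18, 178.18], [-50.72, 133.34], [12.68, 142.11], [-81.47, 261.47], [9.98, 163.14], [-165.26, 165.26]. Speed limits (degrees/s): [136.94, 136.94, 180, 180, 180, 180].

## Interface

Orientations are given as a 3x3 rotation matrix whose columns are the frame's x, y, z axes.
In Python, from rig import env, imaging, job, models gives the robot as it stands. The module is installed in compiled form; this text tells all that it offers.
- The arm moves only by the tool jog_arm, never from a script. Its argument "plan" is text: rows parted by semicolons, each of 7 numbers parted by spaces: the turn, a rotation vector about the tool's x, y, z in degrees, then the shift along the tool's x, y, z in cm, then the closure in counts, from 0 (fully open) to 255 (shut). In form: rx ry rz x y z claw; .... A call has 1 to 10 rows; each row shifts and turns the commanded pose from where the row before left it, along the tool's axes as they then stand; what a row does not reach is not made up. A row lasts 1/12 s, in which the tool goes at most 41.7 mm and 7.16 degrees, less where a joint would pass 70% of its speed; a pose out of reach is approached as far as the arm can. A call with a gripper value outside its range is refused whole. The fingers move at their own pace and stop on an object; "grip_force" is the grip in N (left out, the last holds). Time passes only in rows, so rows that do not move let the fingers close. It gives the time, the measured TCP pose, the force, the opening and the grip force at its end, in the units of the state.
- env.observe(): the state, without advancing time (a new reading comes with each control period).
- imaging.get_image(name): name is "side" or "top"; returns a dict with "pixels" (480x640x3 uint8, red, green, blue), "depth" (480x640 float32, m along the optical axis (not along the pixel's ray), 0 where there is no reading), "fov_y" (degrees; the focal length in pixels is half the picture's height over the tangent of half this angle, whatever the lens; pixels are square), "cx", "cy" (the principal point, pixels), "world_from_camera" (4x4, takes a point from camera to world coordinates). Camera axes: x right, y down, z forward; pixel columns grow to the right and rows downward; lengths in m; the calibration is good to about 2 mm. A picture is of the moment at which its call begins.
- job.close_job(): hands the job in; it is judged then, once.
Trained networks look in the newest picture that a camera, given by its name, has taken for a name from the list of things; names that differ only in an ending like _2 or _b are one class to them, and where a whole thing is asked for, a point or a joint stands for the part that bears it (a point fixed in the world has none). Each returns a list of dicts, best first, with "confidence" (0 to 1); they miss things now and then, are a little off and sometimes report something else, mostly with a low value. They report only what shows in the picture. A call takes as long as a camera call.
- models.outline_of(camera, query): "region" (480x640 bool, what is visible of it) and "bbox" ([centre column, centre row, width, height] in pixels, round what is visible of it).
- models.tip_of(camera, query): "at" ([column, row] in pixels: a listed point, or the origin of a listed thing).
The state is a dict: "time_s": time; "q": joint angles; "qvel": joint speeds; "joint_efforts": joint torques, N m; "position": TCP position; "tool_rot": TCP orientation; "ft_force": force on the tool from outside, world axes, zero at the start; "wrist_torque": the same for the moment, N m; "grip_width": finger opening in m; "gripper_force": force on a finger pad.
Only numpy, scipy, OpenCV 4.12 (cv2) and the standard library are available. Lean on these libraries where they do the work, as an engineer would, in place of code of your own. Each camera call takes 0.05 s, during which the arm holds its last target. There are 200 camera calls.

## Working session

There is one attempt and no reset: what is moved stays moved. The work goes in short steps, Python scripts to look and compute and a tool call to move; the robot and the scene stay as the last step left them, time stands still between calls to the robot, and variables do not carry over. Pictures are saved under pics/ and viewed, at most 10 in all, crops included, and the job is handed in when it is done.

Besides the shell and the picture viewer there is one more tool, called after "Request:" as a command line: name --argument value ..., lists and objects as JSON in quotes. jog_arm: Moves the arm, as the interface text tells. Its arguments: {"type":"object","properties":{"plan":{"type":"string"},"grip_force":{"type":"number"}},"required":["plan"]}

```bash
mkdir -p pics
cat > h.py <<'E'
import numpy as np, cv2
from rig import env, imaging, job, models
def img(n): return imaging.get_image(n)
def f(im): return 240/np.tan(np.radians(im["fov_y"]/2))
def cloud(im):
    d=im["depth"]; v,u=np.mgrid[0:480,0:640]; F=f(im)
    P=np.stack([(u-im["cx"])/F*d,(v-im["cy"])/F*d,d],-1)
    M=im["world_from_camera"]; return P@M[:3,:3].T+M[:3,3]
def ray(im,at):
    F=f(im);M=im["world_from_camera"]
    return M[:3,3], M[:3,:3]@np.array([(at[0]-im["cx"])/F,(at[1]-im["cy"])/F,1])
def atz(im,at,z):
    o,d=ray(im,at); return o+d*(z-o[2])/d[2]
def tri(a,b):
    (o1,d1),(o2,d2)=a,b
    s=np.linalg.lstsq(np.c_[d1,-d2],o2-o1,rcond=None)[0]
    p,q=o1+d1*s[0],o2+d2*s[1]; return (p+q)/2,np.linalg.norm(p-q)
E
python3 - <<'E'
from h import *
np.set_printoptions(precision=4,suppress=True)
I={n:img(n) for n in("side","top")}
for n in I: cv2.imwrite(f"pics/{n}0.png",I[n]["pixels"][...,::-1]); print(n,I[n]["world_from_camera"][:3].tolist(),I[n]["fov_y"])
C={n:cloud(I[n]) for n in I}
for q in "basket_grip basket_bar stand_hooks frame_hooks store_key_top shaft_center calculator blue_vial red_vial balance drip_stand".split():
    r={}
    for n in I:
        t=models.tip_of(n,q)
        if t:
            a=t[0]["at"]; r[n]=a; print(q,n,np.round(a,1),round(t[0]["confidence"],2),"depthpt",C[n][int(a[1]),int(a[0])] if 0<=a[1]<480 and 0<=a[0]<640 else None)
    if len(r)==2: print("   tri",*tri(ray(I["side"],r["side"]),ray(I["top"],r["top"])))
E
```

```text
side [[-0.8921473080889663, -0.2658951449134704, 0.3652026185298448, 0.10714487572170725], [-0.451624828766677, 0.5063607969645851, -0.7345976840004738, 0.6872790746606684], [0.010401668668080132, -0.8203039163680951, -0.571833271225175, 0.7281934684886388]] 51.915493523258235
top [[0.021234226443882363, -0.9813222848024267, 0.19119539999036317, 0.21106212761830298], [-0.9997115265499134, -0.022987892269265536, -0.006958483474050293, -0.008911751613100843], [0.01122369415887253, -0.19099248717989328, -0.981527329487196, 1.4449731519819722]] 47.341422129111066
basket_grip side [369.1 139.3] 0.97 depthpt [ 0.4773 -0.2701  0.2759]
basket_grip top [438.6 216.3] 0.9 depthpt [ 0.4812 -0.279   0.2842]
   tri [ 0.4834 -0.2842  0.2686] 0.0017490080214930823
basket_bar side [369.4 164.9] 0.63 depthpt [ 0.4758 -0.2766  0.2116]
basket_bar top [434.  224.5] 0.55 depthpt [ 0.4696 -0.2765  0.255 ]
   tri [ 0.4793 -0.2881  0.2034] 0.0005340452460399486
stand_hooks side [368.9 161.1] 0.58 depthpt [ 0.6408 -0.697  -0.0036]
stand_hooks top [433.4 224.7] 0.68 depthpt [ 0.4768 -0.2818  0.2214]
   tri [ 0
[... 837 characters left out ...]
t [0.5207 0.0532 0.0106]
blue_vial top [296.2 219.3] 0.55 depthpt [0.5192 0.0379 0.0488]
   tri [ 0.5298  0.0389 -0.0065] 0.001630705125668223
red_vial side [302.9 294.6] 0.75 depthpt [ 0.511  -0.0149  0.0049]
red_vial top [319.6 222.6] 0.48 depthpt [ 0.512  -0.0223  0.0514]
   tri [ 0.5194 -0.0258 -0.0077] 0.007828930588141665
balance side [247.  416.5] 0.89 depthpt [0.4179 0.3252 0.0625]
balance top [201.5 249.5] 0.73 depthpt [0.4317 0.277  0.0646]
   tri [ 0.4439  0.2905 -0.0012] 0.006328556979791667
drip_stand side [374.6 243.2] 0.58 depthpt [ 0.4403 -0.2556  0.012 ]
drip_stand top [414.1 252.7] 0.81 depthpt [ 0.4444 -0.2756  0.0163]
   tri [ 0.4468 -0.28   -0.0067] 0.0010983059903048108
```

View pics/side0.png

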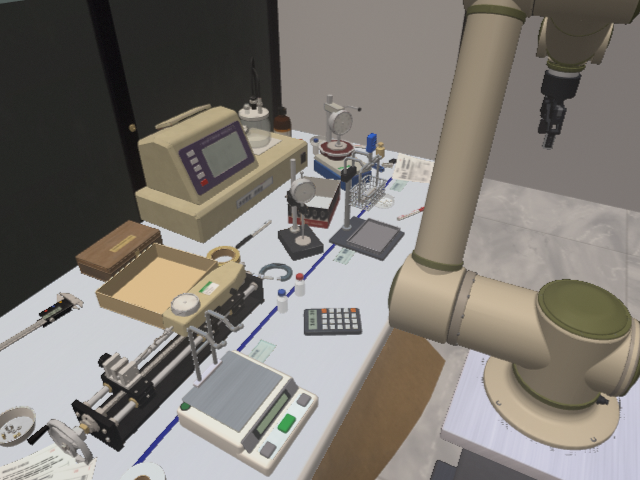

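View pics/top0.png

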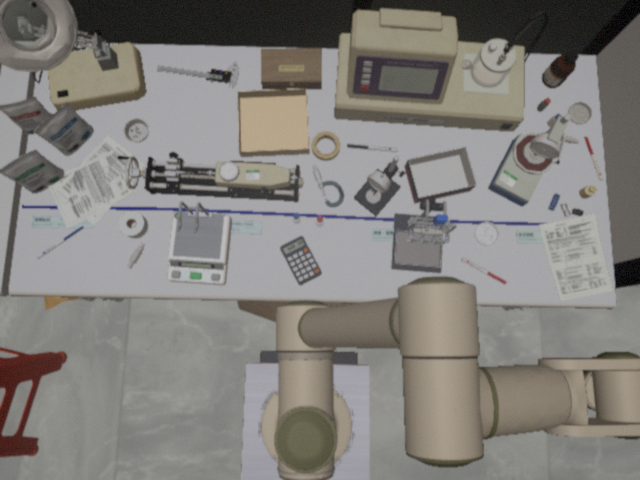

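The side view shows the blue grip at (371,140) on the stand and the frame hooks at about (200–235,320). The top view shows the stand plate at (417,242), the balance at (198,247), and the calculator and vials between them. Next I need yaw angles and closer positions.

Run:
```python
from h import *
np.set_printoptions(precision=4,suppress=True)
s=env.observe(); print(s["tool_rot"],s["grip_width"],env.tcp_to_grasp)
def rect(P,lab):
    c,wh,a=cv2.minAreaRect((P[:,:2]*1000).astype(np.float32)); print(lab,len(P),np.round(c,1),np.round(wh,1),round(a,2),"z",np.percentile(P[:,2],[5,50,95]))
for n in("side","top"):
    im=img(n);C=cloud(im)
    for q in("balance","drip_stand","basket_grip","store_key"):
        o=models.outline_of(n,q)
        if not o: print(n,q,"none"); continue
        m=cv2.erode(o[0]["region"].astype(np.uint8),np.ones((2,2)))>0
        P=C[m]
        if q=="balance": rect(P[(P[:,2]>.03)&(P[:,2]<.075)],n+q)
        elif q=="drip_stand": rect(P[(P[:,2]>.004)&(P[:,2]<.03)],n+q)
        else: rect(P,n+q); print(P.mean(0),o[0]["bbox"],o[0]["confidence"])
    # frame hooks / rods
    m=(C[...,2]>.1)&(C[...,2]<.24)&(abs(C[...,1]-.29)<.08)&(abs(C[...,0]-.48)<.1)
    P=C[m]; print(n,"rods",len(P))
    for i in np.argsort(P[:,0])[::max(1,len(P)//40)]: print(P[i],end=" ")
    print()
    m=(abs(C[...,2]-.067)<.012)&(abs(C[...,1]-.29)<.03)&(abs(C[...,0]-.45)<.03); print("pan z",np.median(C[m][:,2]))
    c=im["pixels"][...,::-1]
    b=(130,280,190,430) if n=="side" else None
    if n=="side": A=np.hstack([cv2.resize(c[120:220,320:420],(400,400),interpolation=2),cv2.resize(c[300:400,170:270],(400,400),interpolation=2)])
    else: A=np.hstack([cv2.resize(c[190:270,380:460],(400,400),interpolation=2),cv2.resize(c[190:290,150:250],(400,400),interpolation=2)])
    cv2.imwrite(f"pics/crop_{n}.png",A)
    if n=="top": B=np.vstack([prev,A]); cv2.imwrite("pics/crop.png",cv2.resize(B,(600,600)))
    prev=A
```

```text
[[ 0.9707  0.2404  0.    ]
 [ 0.2404 -0.9707  0.    ]
 [ 0.     -0.     -1.    ]] 0.08563102821034288 -0.0187
sidebalance 9640 [437.1 294. ] [148.5 179.3] 87.07 z [0.0354 0.0543 0.0635]
sidedrip_stand 1872 [ 518.1 -435.6] [181.1 499.8] 18.31 z [0.0062 0.0112 0.0204]
sidebasket_grip 744 [394.2 -16.8] [  93.9 1517.7] 18.64 z [-0.0024  0.1381  0.2742]
[ 0.4834 -0.3002  0.1463] [366.4, 170.5, 36.1, 76.2] 0.71
sidestore_key 169 [364.2 296.8] [29.1 15.1] 86.75 z [0.0409 0.0443 0.0465]
[0.363  0.297  0.0441] [287.4, 420.4, 18.6, 19.9] 0.75
side rods 812
[0.4497 0.2709 0.191 ] [0.4522 0.3143 0.1929] [0.4547 0.3127 0.1963] [0.458  0.3135 0.1933] [0.4615 0.2733 0.1835] [0.4664 0.3127 0.1757] [0.4701 0.3092 0.181 ] [0.4733 0.2728 0.1795] [0.4755 0.2713 0.1857] [0.4781 0.3076 0.184 ] [0.4801 0.27   0.1866] [0.4825 0.3134 0.1853] [0.4845 0.2729 0.1935] [0.4872 0.2721 0.1915] [0.4905 0.3108 0.1935] [0.4947 0.3126 0.1932] [0.4982 0.2694 0.1948] [0.5016 0.2701 0.1939] [0.5049 0.3067 0.1933] [0.509  0.3105 0.1948] [0.5124 0.2712 0.1922] [0.5159 0.2708 0.1839] [0.5169 0.2688 0.1091] [0.5173 0.2685 0.1
[... 1239 characters left out ...]
.1948] [0.4876 0.2655 0.1992] [0.4893 0.303  0.1983] [0.4921 0.306  0.1963] [0.4946 0.2658 0.1999] [0.4965 0.2608 0.2026] [0.4992 0.304  0.197 ] [0.5013 0.2659 0.2018] [0.5029 0.2626 0.1957] [0.5068 0.305  0.1952] [0.5095 0.2625 0.1982] [0.5114 0.269  0.1895] [0.5142 0.2651 0.1983] [0.5158 0.305  0.1976] [0.5169 0.2644 0.1045] [0.5171 0.2641 0.1568] [0.5175 0.2616 0.1449] [0.5181 0.2717 0.1311] [0.5184 0.3027 0.1676] [0.5188 0.2851 0.1374] [0.5189 0.3051 0.1136] [0.5193 0.2618 0.1056] [0.5196 0.2884 0.1336] [0.5199 0.2938 0.1316] [0.5203 0.3023 0.18  ] [0.5206 0.2719 0.1309] [0.5212 0.2927 0.1371] [0.5218 0.3017 0.1934] [0.522  0.2835 0.1345] [0.5238 0.298  0.1362] 
pan z 0.06404868051111767
```

View pics/crop.png

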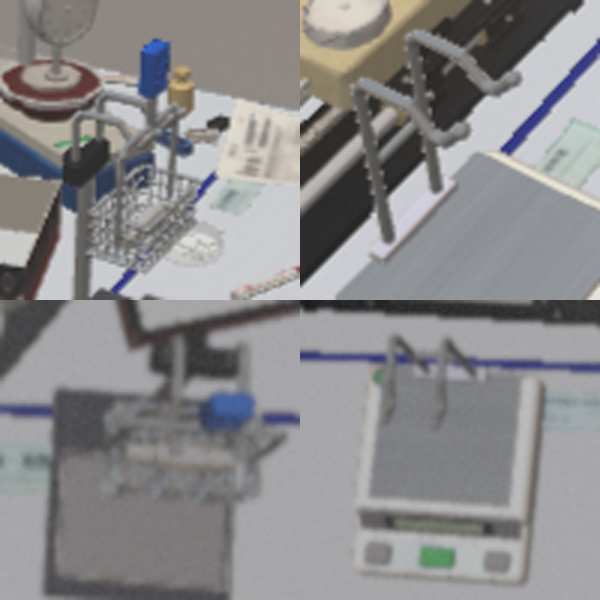

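Run:
```python
from h import *
np.set_printoptions(precision=4,suppress=True)
for n,(u0,u1,v0,v1) in {"side":(355,390,120,165),"top":(425,460,205,230)}.items():
    im=img(n);C=cloud(im);h=cv2.cvtColor(im["pixels"],cv2.COLOR_RGB2HSV)
    m=np.zeros((480,640),bool); m[v0:v1,u0:u1]=True
    m&=(h[...,0]>100)&(h[...,0]<130)&(h[...,1]>120); P=C[m]; P=P[P[:,2]>.2]
    v,u=np.nonzero(m); print(n,len(P),"px",u.mean(),v.mean(),u.min(),u.max(),v.min(),v.max())
    print("ranges",np.percentile(P,[3,50,97],axis=0).tolist(), cv2.minAreaRect((P[:,:2]*1000).astype(np.float32)))
    if n=="top": print(atz(im,(u.mean(),v.mean()),.283))
    T=P[P[:,2]>np.percentile(P[:,2],97)-.004]; print("top",T.mean(0),cv2.minAreaRect((T[:,:2]*1000).astype(np.float32)))
    # stand hook rods & plate
    m=(C[...,2]>.19)&(C[...,2]<.24)&(abs(C[...,1]+.285)<.08)&(C[...,0]>.485)&(C[...,0]<.56); Q=C[m]; Q=Q[np.argsort(Q[:,0])]; print("rods",len(Q)); print(Q[::max(1,len(Q)//20)])
    if n=="top":
        m=(C[...,2]>.004)&(C[...,2]<.022)&(abs(C[...,1]+.285)<.09)&(C[...,0]>.34)&(C[...,0]<.55); k=m&(h[...,2]<140); Q=C[k]; print(cv2.minAreaRect((Q[:,:2]*1000).astype(np.float32)))
```

```text
side 145 px 370.73793103448276 142.10344827586206 366 375 133 151
ranges [[0.46795348457022484, -0.288927170597742, 0.24708055641333376], [0.4742813386195749, -0.2737836741609043, 0.2667158213563714], [0.48352797005430875, -0.26904221077877566, 0.2817386405818979]] ((476.4673767089844, -280.8262023925781), (27.445409774780273, 17.497385025024414), 88.47945404052734)
top [ 0.4758 -0.2803  0.2808] ((475.25604248046875, -282.54595947265625), (23.74396514892578, 14.676947593688965), 87.47900390625)
rods 167
[[ 0.4855 -0.2637  0.2151]
 [ 0.4889 -0.3017  0.213 ]
 [ 0.4914 -0.2601  0.2153]
 [ 0.4931 -0.2629  0.2238]
 [ 0.4961 -0.2996  0.22  ]
 [ 0.4988 -0.3053  0.2247]
 [ 0.502  -0.2604  0.2228]
 [ 0.5058 -0.3039  0.2237]
 [ 0.509  -0.2648  0.2243]
 [ 0.5132 -0.2634  0.2189]
 [ 0.5158 -0.3035  0.2217]
 [ 0.5206 -0.3027  0.2209]
 [ 0.523  -0.2626  0.2195]
 [ 0.5253 -0.3046  0.1928]
 [ 0.5264 -0.3045  0.2163]
 [ 0.5275 -0.3066  0.2203]
 [ 0.5286 -0.2604  0.1907]
 [ 0.5294 -0.2662  0.2113]
 [ 0.5311 -0.2652  0.1984]
 [ 0.5319 -0.3056  0.212 ]
 [ 0.5329 -0.3082  0.208 ]]
top 63 px 441.359375 21
[... 492 characters left out ...]
28
[[ 0.4855 -0.2678  0.2229]
 [ 0.4899 -0.2654  0.2239]
 [ 0.4935 -0.2644  0.2289]
 [ 0.4988 -0.2651  0.2263]
 [ 0.4996 -0.2682  0.2332]
 [ 0.5021 -0.3041  0.2262]
 [ 0.5041 -0.2702  0.2242]
 [ 0.5064 -0.3061  0.2281]
 [ 0.5087 -0.3061  0.2281]
 [ 0.5114 -0.311   0.2271]
 [ 0.5132 -0.3083  0.2291]
 [ 0.5156 -0.3061  0.2288]
 [ 0.5177 -0.3081  0.2302]
 [ 0.5202 -0.3105  0.23  ]
 [ 0.5229 -0.3087  0.2284]
 [ 0.5247 -0.27    0.2268]
 [ 0.5261 -0.3073  0.2151]
 [ 0.527  -0.3059  0.2211]
 [ 0.5286 -0.3098  0.2245]
 [ 0.5293 -0.3058  0.2121]
 [ 0.5307 -0.3072  0.2162]
 [ 0.5329 -0.2665  0.2222]]
((452.69403076171875, -296.5650634765625), (205.2030029296875, 174.56439208984375), 7.133872032165527)
```

Request:
jog_arm --plan "0 0 3.2 0 0 -3.2 0;0 0 3.2 0 0 -3.2 0;0 0 3.2 0 0 -3.2 0;0 0 3.2 0 0 -3.2 0;0 0 3.2 0 0 -3.2 0;0 0 0 2.2 -1.7 0 0;0 0 0 2.2 -1.7 0 0;0 0 0 2.2 -1.7 0 0;0 0 0 2.2 -1.7 0 0;0 0 0 2.2 -1.7 0 0" --grip_force 50

```text
time_s: 2.63
position: [0.2461, -0.452, 0.3673]
tool_rot: [[0.999, -0.037, 0.0], [-0.037, -0.999, -0.0], [0.0, 0.0, -1.0]]
ft_force: [0.5, -0.4, 0.4]
grip_width: 0.0854
gripper_force: 0.0
```

Request:
jog_arm --plan "0 0 0 2.2 -1.75 0 0;0 0 0 2.2 -1.75 0 0;0 0 0 2.2 -1.75 0 0;0 0 0 2.2 -1.75 0 0;0 0 0 2.2 -1.75 0 0;0 0 0 2.2 -1.75 0 0;0 0 0 2.2 -1.75 0 0;0 0 0 2.2 -1.75 0 0;0 0 0 2.2 -1.75 0 0;0 0 0 0 0 0 0"

```text
time_s: 3.47
position: [0.4516, -0.3, 0.367]
tool_rot: [[0.999, -0.032, 0.001], [-0.032, -0.999, 0.001], [0.001, -0.001, -1.0]]
ft_force: [-0.0, -0.2, -0.6]
grip_width: 0.0849
gripper_force: 0.0
```

Request:
jog_arm --plan "0 0 0 0 0 0 0;0 0 0 0 0 0 0"

```text
time_s: 3.63
position: [0.4486, -0.3029, 0.3672]
tool_rot: [[0.999, -0.036, -0.0], [-0.036, -0.999, -0.0], [-0.0, 0.0, -1.0]]
ft_force: [-0.3, -0.1, 0.3]
grip_width: 0.0853
gripper_force: 0.0
```

Request:
jog_arm --plan "0 0 0 1.3 -1 0 0;0 0 0 1.33 -0.95 0 0;0 0 0 0 0 3 0;0 0 0 0 0 3 0;0 0 0 0 0 0 0;0 0 0 0 0 0 0"

```text
time_s: 4.13
position: [0.475, -0.2847, 0.3071]
tool_rot: [[0.999, -0.038, -0.002], [-0.038, -0.999, 0.001], [-0.002, -0.001, -1.0]]
ft_force: [1.0, 0.3, 0.6]
grip_width: 0.0854
gripper_force: 0.0
```

Run:
```python
from h import *
print(env.observe()["position"])
a=img("side")["pixels"][...,::-1][60:220,310:430]; b=img("top")["pixels"][...,::-1][180:260,390:480]
cv2.imwrite("pics/pre.png",np.hstack([cv2.resize(a,(390,520),interpolation=2),cv2.resize(b,(400,520),interpolation=2)]))
```

```text
[ 0.47502654 -0.28471107  0.30714238]
```

View pics/pre.png

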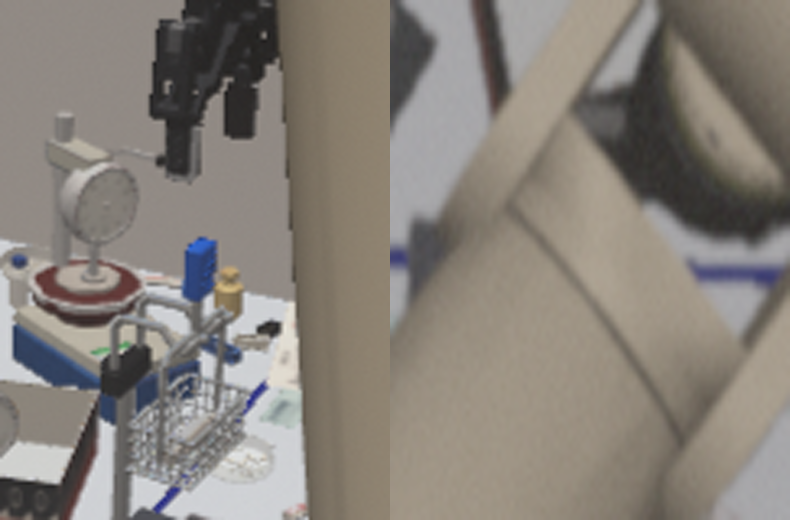

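The side crop shows the fingers (columns about 180 and 240) straddling the blue grip at about (200,268). The arm blocks the top view. I'm going down to grasp.

Request:
jog_arm --plan "0 0 0 0 0 2 0;0 0 0 0 0 2 0;0 0 0 0 0 1.4 0;0 0 0 0 0 1 0;0 0 0 0 0 0 0;0 0 0 0 0 0 100;0 0 0 0 0 0 150;0 0 0 0 0 0 255;0 0 0 0 0 0 255;0 0 0 0 0 0 255"

```text
time_s: 5.07
position: [0.476, -0.2845, 0.2439]
tool_rot: [[0.999, -0.037, 0.001], [-0.037, -0.999, -0.001], [0.001, 0.001, -1.0]]
ft_force: [-0.5, 0.9, 6.7]
grip_width: 0.026
gripper_force: 11.7
```

Request:
jog_arm --plan "0 0 0 0 0 0 255;0 0 0 0 0 0 255;0 0 0 0 0 0 255;0 0 0 0 0 0 255;0 0 0 0 0 0 255;0 0 0 0 0 0 255"

```text
time_s: 5.57
position: [0.476, -0.2847, 0.2439]
tool_rot: [[0.999, -0.037, 0.001], [-0.037, -0.999, -0.002], [0.001, 0.002, -1.0]]
ft_force: [-1.0, -2.5, 5.2]
grip_width: 0.0244
gripper_force: 51.3
```

Request:
jog_arm --plan "0 0 0 0 0 -0.3 255;0 0 0 0 0 -0.4 255;0 0 0 0 0 -0.5 255;0 0 0 0 0 -0.5 255;0 0 0 0 0 -0.5 255;0 0 0 0 0 -0.3 255;0 0 0 0 0 0 255;0 0 0 0 0 0 255"

```text
time_s: 6.23
position: [0.4759, -0.2842, 0.2683]
tool_rot: [[0.999, -0.036, 0.0], [-0.036, -0.999, 0.0], [0.0, -0.0, -1.0]]
ft_force: [0.3, -0.2, -2.3]
grip_width: 0.0246
gripper_force: 50.4
```

Run:
```python
from h import *
np.set_printoptions(precision=4,suppress=True)
s=env.observe(); print(s["position"],s["ft_force"],s["grip_width"])
im=img("side"); a=im["pixels"][...,::-1][100:220,310:430]
cv2.imwrite("pics/lift.png",cv2.resize(a,(600,600),interpolation=2))
C=cloud(im);h=cv2.cvtColor(im["pixels"],cv2.COLOR_RGB2HSV)
m=(h[...,0]>100)&(h[...,0]<130)&(h[...,1]>120)&(abs(C[...,1]+.28)<.05)&(C[...,2]>.2); print(np.percentile(C[m],[3,50,97],axis=0))
```

```text
[ 0.4759 -0.2842  0.2683] [ 0.2858 -0.1913 -2.2744] 0.02463125499014621
[[ 0.4654 -0.2873  0.2704]
 [ 0.4727 -0.2711  0.2802]
 [ 0.4828 -0.2665  0.3016]]
```

View pics/lift.png

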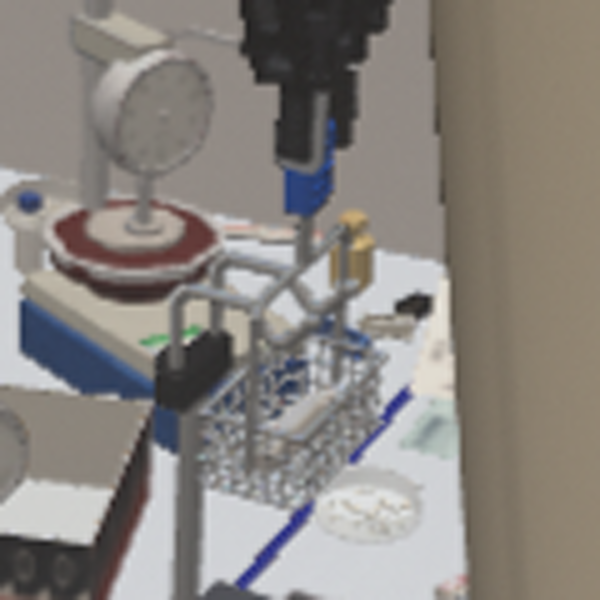

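The side view shows the basket level, with the bar clear above the hooks and the shaft inside. Next I'm drawing it out to -x.

Request:
jog_arm --plan "0 0 0 -0.3 0 0 255;0 0 0 -0.6 0 0 255;0 0 0 -1 0 0 255;0 0 0 -1.2 0 0 255;0 0 0 -1.3 0 0 255;0 0 0 -1.2 0 0 255;0 0 0 -1 0 0 255;0 0 0 -0.7 0 0 255;0 0 0 -0.4 0 0 255;0 0 0 -0.3 0 0 255"

```text
time_s: 7.12
position: [0.3954, -0.2813, 0.2684]
tool_rot: [[0.999, -0.037, 0.0], [-0.037, -0.999, -0.0], [0.0, 0.0, -1.0]]
ft_force: [-0.1, -0.2, -3.2]
grip_width: 0.0248
gripper_force: 50.4
```

Request:
jog_arm --plan "0 0 0 0 -0.3 0 255;0 0 0 0 -0.6 0 255;0 0 0 0 -1 0 255;0 0 0 0 -1.4 0 255;0 0 0 0 -1.8 0 255;0 0 0 0 -2.1 0 255;0 0 0 0 -2.2 0 255;0 0 0 0 -2.2 0 255;0 0 0 0 -2.2 0 255;0 0 0 0 -2.2 0 255"

```text
time_s: 7.95
position: [0.4015, -0.1191, 0.2683]
tool_rot: [[0.999, -0.036, 0.0], [-0.036, -0.999, 0.0], [0.0, -0.0, -1.0]]
ft_force: [-0.1, -0.5, -2.0]
grip_width: 0.0241
gripper_force: 50.4
```

Request:
jog_arm --plan "0 0 0 0 -2.2 0 255;0 0 0 0 -2.2 0 255;0 0 0 0 -2.2 0 255;0 0 0 0 -2.2 0 255;0 0 0 0 -2.2 0 255;0 0 0 0 -2.2 0 255;0 0 0 0 -2.2 0 255;0 0 0 0 -2.2 0 255;0 0 0 0 -2.2 0 255;0 0 0 0 -2.2 0 255"

```text
time_s: 8.78
position: [0.4088, 0.1007, 0.2683]
tool_rot: [[0.999, -0.035, 0.0], [-0.035, -0.999, 0.0], [0.0, -0.0, -1.0]]
ft_force: [0.8, -0.5, -2.3]
grip_width: 0.0249
gripper_force: 50.4
```

Request:
jog_arm --plan "0 0 0.1 -0.1 -2.2 0 255;0 0 0.1 -0.2 -2.2 0 255;0 0 0.1 -0.3 -2.2 0 255;0 0 0.1 -0.4 -2.2 0 255;0 0 0.1 -0.4 -2.2 0 255;0 0 0.1 -0.4 -2.2 0 255;0 0 0.1 -0.4 -1.9 0 255;0 0 0.1 -0.3 -1.5 0 255;0 0 0.1 -0.2 -1.1 0 255;0 0 0.1 0 -0.8 0 255"

```text
time_s: 9.62
position: [0.3892, 0.2862, 0.2683]
tool_rot: [[0.999, -0.052, -0.0], [-0.052, -0.999, 0.0], [-0.0, -0.0, -1.0]]
ft_force: [0.0, -0.2, -2.0]
grip_width: 0.0245
gripper_force: 50.4
```

Request:
jog_arm --plan "0 0 0 0 -0.4 0.3 255;0 0 0 0 -0.2 0.6 255;0 0 0 0 0 0.8 255;0 0 0 0 0 0.6 255;0 0 0 0 0 0.4 255;0 0 0 0 0 0.2 255;0 0 0 0 0 0 255;0 0 0 0 0 0 255"

```text
time_s: 10.28
position: [0.3912, 0.2903, 0.2393]
tool_rot: [[0.999, -0.054, 0.0], [-0.054, -0.999, 0.0], [0.0, -0.0, -1.0]]
ft_force: [-0.3, 1.0, -1.5]
grip_width: 0.0246
gripper_force: 50.4
```

Run:
```python
from h import *
np.set_printoptions(precision=4,suppress=True)
s=env.observe(); print(s["position"],s["ft_force"],s["grip_width"])
im=img("side"); top=img("top")
for q in("basket_grip","basket_bar","frame_hooks","store_key_top"):
    r=[]
    for n,i in(("side",im),("top",top)):
        t=models.tip_of(n,q); 
        if t: print(q,n,t[0]); r.append(ray(i,t[0]["at"]))
    if len(r)==2: print(tri(*r))
C=cloud(im)
cv2.imwrite("pics/pre2.png",np.hstack([cv2.resize(im["pixels"][...,::-1][240:440,140:330],(420,442),interpolation=2),cv2.resize(top["pixels"][...,::-1][180:300,140:240],(368,442),interpolation=2)]))
m=(C[...,2]>.1)&(C[...,2]<.3)&(abs(C[...,1]-.29)<.09)&(C[...,0]>.44)&(C[...,0]<.53)
P=C[m]; print("rod ends",np.sort(P[:,0])[:200:10])
```

```text
[0.3912 0.2903 0.2393] [-0.3176  1.013  -1.514 ] 0.024620372176372828
basket_grip side {'at': [262.9, 314.2], 'confidence': 0.65}
basket_grip top {'at': [174.5, 249.1], 'confidence': 0.86}
(array([0.3971, 0.2933, 0.2607]), np.float64(0.0037400389599952307))
basket_bar side {'at': [267.8, 341.4], 'confidence': 0.63}
basket_bar top {'at': [183.6, 255.3], 'confidence': 0.69}
(array([0.3944, 0.2873, 0.203 ]), np.float64(0.0006740718883596183))
frame_hooks side {'at': [223.2, 330.7], 'confidence': 0.91}
frame_hooks top {'at': [186.4, 222.5], 'confidence': 0.64}
(array([0.4734, 0.289 , 0.1887]), np.float64(0.0009310706051911668))
store_key_top side {'at': [285.0, 423.5], 'confidence': 0.59}
store_key_top top {'at': [194.2, 276.2], 'confidence': 0.6}
(array([0.3663, 0.296 , 0.0391]), np.float64(0.0034577837533616264))
rod ends [0.4492 0.4513 0.4525 0.4535 0.4548 0.4563 0.4577 0.4598 0.4618 0.4638
 0.4661 0.4686 0.4702 0.472  0.4735 0.4746 0.4758 0.477  0.4776 0.479 ]
```

View pics/pre2.png

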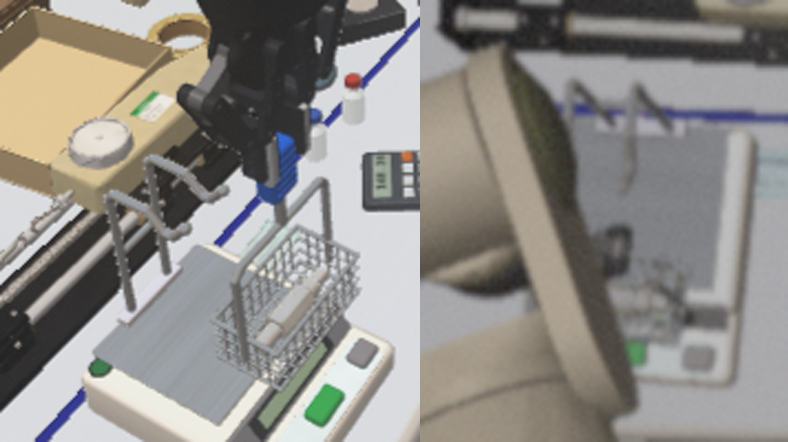

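The side view shows the basket level before the frame hooks, bar in line with them, with the shaft lying in it. The measured heights and y agree, so I'm going in slightly higher.

Request:
jog_arm --plan "0 0 0 0.3 -0.1 -0.2 255;0 0 0 0.6 -0.1 -0.2 255;0 0 0 1 -0.1 0 255;0 0 0 1.2 0 0 255;0 0 0 1.3 0 0 255;0 0 0 1.2 0 0 255;0 0 0 1 0 0 255;0 0 0 0.7 0 0 255;0 0 0 0.3 0 0 255;0 0 0 0.2 0 0 255"

```text
time_s: 11.62
position: [0.4696, 0.2892, 0.243]
tool_rot: [[0.999, -0.054, -0.0], [-0.054, -0.999, -0.0], [-0.0, 0.0, -1.0]]
ft_force: [0.0, 0.2, -3.2]
grip_width: 0.0243
gripper_force: 50.4
```

Request:
jog_arm --plan "0 0 0 0 0 0 255;0 0 0 0 0 0 255;0 0 0 0 0 0 255"

```text
time_s: 11.87
position: [0.4687, 0.2894, 0.2434]
tool_rot: [[0.999, -0.054, 0.0], [-0.054, -0.999, 0.0], [0.0, -0.0, -1.0]]
ft_force: [0.7, 0.4, -2.0]
grip_width: 0.0248
gripper_force: 50.4
```

Run:
```python
from h import *
im=img("side"); top=img("top")
cv2.imwrite("pics/in.png",np.hstack([cv2.resize(im["pixels"][...,::-1][250:400,150:290],(420,450),interpolation=2),cv2.resize(top["pixels"][...,::-1][180:300,140:240],(375,450),interpolation=2)]))
```

```text
(no output)
```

View pics/in.png

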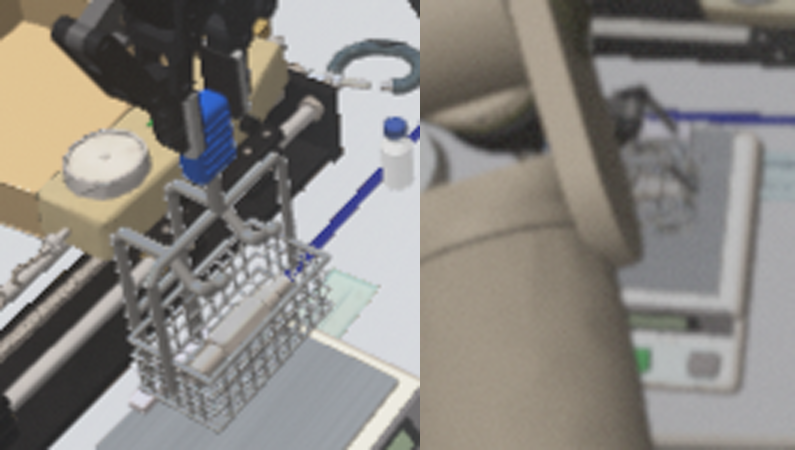

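The bar hangs above both hooks, and the hook tips pass through the window. I'm lowering it.

Request:
jog_arm --plan "0 0 0 0 0 0.2 255;0 0 0 0 0 0.4 255;0 0 0 0 0 0.5 255;0 0 0 0 0 0.5 255;0 0 0 0 0 0.4 255;0 0 0 0 0 0.3 255;0 0 0 0 0 0.2 255;0 0 0 0 0 0 255;0 0 0 0 0 0 255;0 0 0 0 0 0 255"

```text
time_s: 12.8
position: [0.4693, 0.2893, 0.2184]
tool_rot: [[0.999, -0.054, 0.0], [-0.054, -0.999, 0.0], [0.0, -0.0, -1.0]]
ft_force: [0.4, -0.1, -1.7]
grip_width: 0.0245
gripper_force: 50.4
```

Request:
jog_arm --plan "0 0 0 0 0 0.1 255;0 0 0 0 0 0.1 255;0 0 0 0 0 0.1 255;0 0 0 0 0 0 255;0 0 0 0 0 0 255"

```text
time_s: 13.22
position: [0.4691, 0.2892, 0.2152]
tool_rot: [[0.999, -0.054, -0.0], [-0.054, -0.999, -0.0], [-0.0, 0.0, -1.0]]
ft_force: [0.2, 0.5, -1.8]
grip_width: 0.0248
gripper_force: 50.4
```

Request:
jog_arm --plan "0 0 0 0 0 0.1 255;0 0 0 0 0 0.1 255;0 0 0 0 0 0 255;0 0 0 0 0 0 255"

```text
time_s: 13.55
position: [0.4692, 0.2893, 0.2133]
tool_rot: [[0.999, -0.054, 0.0], [-0.054, -0.999, 0.0], [0.0, -0.0, -1.0]]
ft_force: [0.4, 0.3, -1.4]
grip_width: 0.0247
gripper_force: 50.5
```

Request:
jog_arm --plan "0 0 0 0 0 0.1 255;0 0 0 0 0 0 255;0 0 0 0 0 0 255"

```text
time_s: 13.8
position: [0.4692, 0.2893, 0.2123]
tool_rot: [[0.999, -0.054, 0.0], [-0.054, -0.999, 0.0], [0.0, -0.0, -1.0]]
ft_force: [-0.7, 0.0, -0.7]
grip_width: 0.0244
gripper_force: 50.6
```

Request:
jog_arm --plan "0 0 0 0 0 0.1 255;0 0 0 0 0 0 255;0 0 0 0 0 0 255"

```text
time_s: 14.05
position: [0.4692, 0.2893, 0.2113]
tool_rot: [[0.999, -0.054, 0.0], [-0.054, -0.999, 0.0], [0.0, -0.0, -1.0]]
ft_force: [-0.4, 0.6, 0.5]
grip_width: 0.0244
gripper_force: 50.7
```

Request:
jog_arm --plan "0 0 0 0 0 0 165;0 0 0 0 0 0 165;0 0 0 0 0 0 150;0 0 0 0 0 0 120;0 0 0 0 0 0 90;0 0 0 0 0 0 70;0 0 0 0 0 0 70;0 0 0 0 0 0 70;0 0 0 0 0 0 70;0 0 0 0 0 0 70" --grip_force 20

```text
time_s: 14.88
position: [0.4691, 0.2893, 0.2112]
tool_rot: [[0.999, -0.054, -0.0], [-0.054, -0.999, 0.0], [-0.0, -0.0, -1.0]]
ft_force: [-0.5, -0.2, -0.7]
grip_width: 0.0619
gripper_force: 0.0
```

Request:
jog_arm --plan "0 0 0 0 0 -0.5 70;0 0 0 0 0 -1 70;0 0 0 0 0 -1.5 70;0 0 0 0 0 -2 70;0 0 0 0 0 -2 70;0 0 0 0 0 -2 70;0 0 0 0 0 -1 70;0 0 0 0 0 0 70"

```text
time_s: 15.55
position: [0.4697, 0.2895, 0.314]
tool_rot: [[0.999, -0.054, 0.005], [-0.054, -0.999, 0.002], [0.005, -0.002, -1.0]]
ft_force: [0.3, -0.0, -0.4]
grip_width: 0.0618
gripper_force: 0.0
```

Run:
```python
from h import *
s=env.observe(); print(s["position"],s["ft_force"],s["grip_width"])
im=img("side"); top=img("top")
cv2.imwrite("pics/rel.png",np.hstack([cv2.resize(im["pixels"][...,::-1][250:440,150:330],(426,450),interpolation=2),cv2.resize(top["pixels"][...,::-1][180:300,140:240],(374,450),interpolation=2)]))
C=cloud(im);h=cv2.cvtColor(im["pixels"],cv2.COLOR_RGB2HSV)
m=(h[...,0]>100)&(h[...,0]<130)&(h[...,1]>120)&(abs(C[...,1]-.29)<.05)&(C[...,2]>.18); print(np.percentile(C[m],[3,50,97],axis=0))
m=(h[...,0]>40)&(h[...,0]<85)&(h[...,1]>120)&(abs(C[...,1]-.295)<.04)&(abs(C[...,0]-.365)<.03); print("key",np.percentile(C[m],[3,50,97],axis=0),m.sum())
```

```text
[0.4697243  0.28948705 0.31401594] [ 0.32541386 -0.01317465 -0.43467068] 0.06183347769715875
[[0.46210614 0.28212779 0.21595899]
 [0.46524571 0.29705198 0.23776632]
 [0.4764308  0.30384383 0.25003344]]
key [[0.35780972 0.2835803  0.04208835]
 [0.36525042 0.29724843 0.0444019 ]
 [0.37294105 0.30971881 0.04682217]] 166
```

View pics/rel.png

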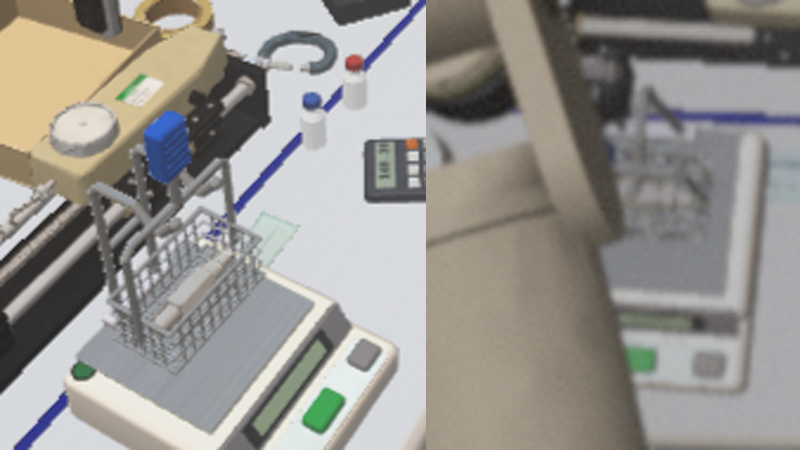

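The basket hangs in both hooks, upright and well centred, with the shaft in it. The green key is at (.365,.296,.0445), which matches the geometry. I'm moving over it with the fingers shut.

Request:
jog_arm --plan "0 0 0 -0.4 0 0 70;0 0 0 -1 0 0 70;0 0 0 -1.5 0 0 120;0 0 0 -2 0 0 255;0 0 0 -2 0 0 255;0 0 0 -2 0 0 255;0 0 0 -1.3 0 0 255;0 0 0 -0.7 0 0 255;0 0 0 0 0 0 255;0 0 0 0 0 0 255"

```text
time_s: 16.48
position: [0.3605, 0.2951, 0.3112]
tool_rot: [[0.999, -0.054, 0.0], [-0.054, -0.999, 0.0], [0.0, -0.0, -1.0]]
ft_force: [0.1, -0.8, 0.0]
grip_width: 0.0001
gripper_force: 0.0
```

Request:
jog_arm --plan "0 0 0 0 0 1 255;0 0 0 0 0 2.5 255;0 0 0 0 0 3 255;0 0 0 0 0 3 255;0 0 0 0 0 3 255;0 0 0 0 0 3 255;0 0 0 0 0 3 255;0 0 0 0 0 3 255;0 0 0 0 0 2 255;0 0 0 0 0 0 255"

```text
time_s: 17.32
position: [0.3592, 0.294, 0.0725]
tool_rot: [[0.998, -0.055, -0.007], [-0.055, -0.998, -0.003], [-0.007, 0.004, -1.0]]
ft_force: [-0.3, -0.6, -0.5]
grip_width: 0.0001
gripper_force: 0.0
```

Run:
```python
from h import *
s=env.observe(); print(s["position"],s["ft_force"],s["grip_width"])
im=img("side"); top=img("top")
cv2.imwrite("pics/key.png",np.hstack([cv2.resize(im["pixels"][...,::-1][290:470,170:350],(450,450),interpolation=2),cv2.resize(top["pixels"][...,::-1][200:300,150:230],(340,450),interpolation=2)]))
C=cloud(im);h=cv2.cvtColor(im["pixels"],cv2.COLOR_RGB2HSV)
m=(h[...,0]>100)&(h[...,0]<130)&(h[...,1]>120)&(abs(C[...,1]-.29)<.05)&(C[...,2]>.18); print(np.percentile(C[m],[3,50,97],axis=0) if m.any() else 0)
```

```text
[0.35920307 0.29401678 0.07251928] [-0.2565535  -0.59804727 -0.46025658] 9.953572649451833e-05
[[0.46196378 0.28230252 0.21572014]
 [0.46553028 0.29705217 0.2377618 ]
 [0.47618825 0.30394824 0.24981682]]
```

View pics/key.png

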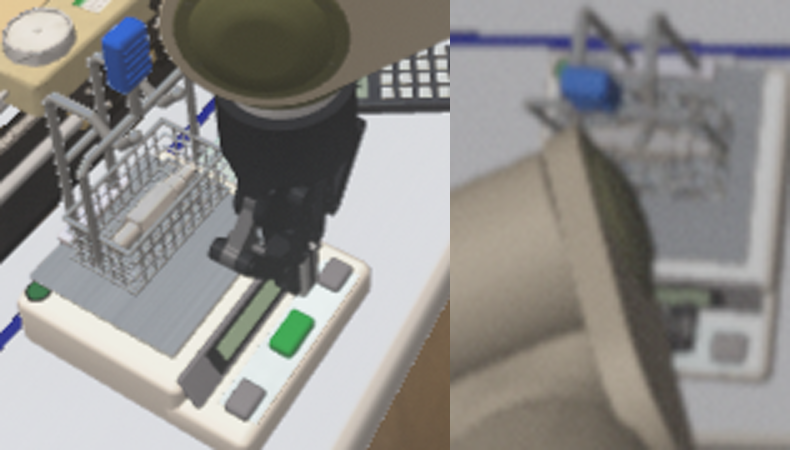

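The basket is still: its grip has moved less than 0.5 mm in 1.8 s. The shut fingertips are over the green key, so I'm pressing it step by step.

Request:
jog_arm --plan "0 0 0 0.1 0 0.5 255;0 0 0 0 0 0.7 255;0 0 0 0 0 0.6 255;0 0 0 0 0 0.2 255;0 0 0 0 0 0 255;0 0 0 0 0 0 255"

```text
time_s: 17.92
position: [0.3613, 0.2951, 0.0563]
tool_rot: [[0.999, -0.054, 0.0], [-0.054, -0.999, 0.0], [0.0, -0.0, -1.0]]
ft_force: [-0.0, -0.6, 0.1]
grip_width: 0.0
gripper_force: 0.0
```

Request:
jog_arm --plan "0 0 0 0 0 0.1 255;0 0 0 0 0 0.1 255;0 0 0 0 0 0.1 255;0 0 0 0 0 0.1 255;0 0 0 0 0 0.1 255;0 0 0 0 0 0 255;0 0 0 0 0 0 255"

```text
time_s: 18.5
position: [0.3613, 0.2951, 0.0512]
tool_rot: [[0.999, -0.054, -0.0], [-0.054, -0.999, -0.0], [-0.0, 0.0, -1.0]]
ft_force: [0.0, 1.0, -0.4]
grip_width: 0.0002
gripper_force: 0.0
```

Request:
jog_arm --plan "0 0 0 0 0 0.2 255;0 0 0 0 0 0.2 255;0 0 0 0 0 0.2 255;0 0 0 0 0 0.1 255;0 0 0 0 0 0 255;0 0 0 0 0 0 255"

```text
time_s: 19.0
position: [0.3613, 0.2951, 0.0441]
tool_rot: [[0.999, -0.054, -0.0], [-0.054, -0.999, -0.0], [-0.0, 0.0, -1.0]]
ft_force: [0.4, -0.1, 0.4]
grip_width: -0.0002
gripper_force: 0.0
```

Request:
jog_arm --plan "0 0 0 0 0 0.1 255;0 0 0 0 0 0.1 255;0 0 0 0 0 0 255;0 0 0 0 0 0 255"

```text
time_s: 19.33
position: [0.3613, 0.2951, 0.0422]
tool_rot: [[0.999, -0.054, -0.0], [-0.054, -0.999, -0.0], [-0.0, 0.0, -1.0]]
ft_force: [-0.2, 0.2, 0.2]
grip_width: 0.0003
gripper_force: 0.0
```

Request:
jog_arm --plan "0 0 0 0 0 0.1 255;0 0 0 0 0 0.05 255;0 0 0 0 0 0 255;0 0 0 0 0 0 255"

```text
time_s: 19.67
position: [0.3613, 0.2951, 0.0407]
tool_rot: [[0.999, -0.054, -0.0], [-0.054, -0.999, -0.0], [-0.0, 0.0, -1.0]]
ft_force: [-0.8, -0.7, -0.4]
grip_width: -0.0001
gripper_force: 0.0
```

Request:
jog_arm --plan "0 0 0 0 0 0.1 255;0 0 0 0 0 0 255;0 0 0 0 0 0 255"

```text
time_s: 19.92
position: [0.3613, 0.2951, 0.0397]
tool_rot: [[0.999, -0.054, -0.0], [-0.054, -0.999, -0.0], [-0.0, 0.0, -1.0]]
ft_force: [-0.2, 0.6, 0.4]
grip_width: 0.0003
gripper_force: 0.0
```

Run:
```python
from h import *
np.set_printoptions(precision=4,suppress=True)
im=img("side"); top=img("top")
for n,i in(("side",im),("top",top)):
    C=cloud(i);h=cv2.cvtColor(i["pixels"],cv2.COLOR_RGB2HSV)
    m=(h[...,0]>40)&(h[...,0]<85)&(h[...,1]>110)&(abs(C[...,1]-.295)<.05)&(abs(C[...,0]-.365)<.04)
    print(n,m.sum(), np.percentile(C[m],[3,50,97],axis=0) if m.any() else "")
    m=(h[...,2]<70)&(abs(C[...,1]-.295)<.06)&(abs(C[...,0]-.365)<.05)&(C[...,2]>.03)&(C[...,2]<.085); P=C[m]
    for z in np.arange(.03,.085,.008):
        Q=P[(P[:,2]>=z)&(P[:,2]<z+.008)]
        if len(Q): print(round(z,3),len(Q),np.percentile(Q,[5,50,95],axis=0)[:,:2].ravel())
cv2.imwrite("pics/key2.png",cv2.resize(im["pixels"][...,::-1][370:470,230:340],(660,600),interpolation=2))
```

```text
side 115 [[0.3572 0.2906 0.0423]
 [0.3648 0.3027 0.0446]
 [0.3732 0.3105 0.0466]]
0.038 20 [0.3879 0.2983 0.3892 0.328  0.392  0.3383]
0.046 28 [0.392  0.3192 0.3954 0.3361 0.3989 0.3392]
0.054 12 [0.3964 0.3093 0.3979 0.3277 0.399  0.3392]
0.07 8 [0.3539 0.3089 0.3589 0.3103 0.3641 0.3111]
0.078 14 [0.354  0.3066 0.3547 0.3103 0.3585 0.3118]
top 0 
0.046 4 [0.3882 0.2466 0.3895 0.2482 0.393  0.2494]
0.054 2 [0.3901 0.2458 0.3912 0.2469 0.3923 0.248 ]
```

View pics/key2.png

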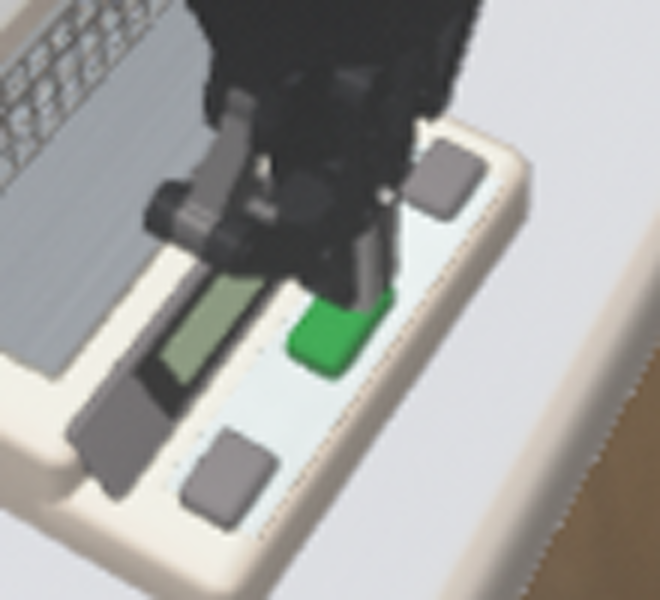

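The tips are over the green key but have not reached it: the key is still at full height and there is no force. I'm going further down by force.

Request:
jog_arm --plan "0 0 0 0 0 0.1 255;0 0 0 0 0 0.1 255;0 0 0 0 0 0 255;0 0 0 0 0 0 255"

```text
time_s: 20.35
position: [0.3612, 0.2951, 0.0376]
tool_rot: [[0.999, -0.054, -0.0], [-0.054, -0.999, -0.0], [-0.0, 0.0, -1.0]]
ft_force: [0.7, -0.4, -0.8]
grip_width: -0.0004
gripper_force: 0.0
```

Request:
jog_arm --plan "0 0 0 0 0 0.1 255;0 0 0 0 0 0.1 255;0 0 0 0 0 0 255;0 0 0 0 0 0 255"

```text
time_s: 20.68
position: [0.3612, 0.2951, 0.0356]
tool_rot: [[0.999, -0.054, -0.0], [-0.054, -0.999, -0.0], [-0.0, 0.0, -1.0]]
ft_force: [-0.1, -0.1, 1.1]
grip_width: -0.0003
gripper_force: 0.0
```

Request:
jog_arm --plan "0 0 0 0 0 0.1 255;0 0 0 0 0 0.1 255;0 0 0 0 0 0 255;0 0 0 0 0 0 255"

```text
time_s: 21.02
position: [0.3613, 0.2951, 0.0337]
tool_rot: [[0.999, -0.054, -0.0], [-0.054, -0.999, -0.0], [-0.0, 0.0, -1.0]]
ft_force: [-0.3, -0.5, -0.0]
grip_width: 0.0001
gripper_force: 0.0
```

Request:
jog_arm --plan "0 0 0 0 0 0.1 255;0 0 0 0 0 0 255;0 0 0 0 0 0 255"

```text
time_s: 21.27
position: [0.3613, 0.2951, 0.0327]
tool_rot: [[0.999, -0.054, -0.0], [-0.054, -0.999, -0.0], [-0.0, 0.0, -1.0]]
ft_force: [-0.3, -0.4, -0.2]
grip_width: 0.0
gripper_force: 0.0
```

Run:
```python
from h import *
np.set_printoptions(precision=4,suppress=True,linewidth=200)
im=img("side");C=cloud(im);px=im["pixels"]
h=cv2.cvtColor(px,cv2.COLOR_RGB2HSV)
m=(h[...,0]>40)&(h[...,0]<85)&(h[...,1]>110)&(abs(C[...,1]-.295)<.05)&(abs(C[...,0]-.365)<.04)
print("key",m.sum(),C[m].mean(0),np.percentile(C[m][:,2],[5,50,95]))
# project nominal TCP and some offsets
M=np.linalg.inv(im["world_from_camera"]);F=f(im)
for z in(.0327,.045,.05):
    p=M[:3,:3]@np.array([.3613,.2951,z])+M[:3,3]; print("TCP at z",z,p[0]/p[2]*F+im["cx"],p[1]/p[2]*F+im["cy"])
for v in range(404,432,2): print(v,[(u,*np.round(C[v,u]*1000).astype(int),int(px[v,u].mean())) for u in (284,288,291,294)])
```

```text
key 84 [0.3654 0.305  0.0444] [0.0424 0.0443 0.046 ]
TCP at z 0.0327 289.2166500029858 427.04234057660256
TCP at z 0.045 288.97021151927197 422.3522741505585
TCP at z 0.05 288.86874408177437 420.4212079681488
404 [(284, np.int64(360), np.int64(308), np.int64(108), 63), (288, np.int64(349), np.int64(314), np.int64(122), 57), (291, np.int64(345), np.int64(312), np.int64(122), 56), (294, np.int64(352), np.int64(292), np.int64(93), 146)]
406 [(284, np.int64(358), np.int64(312), np.int64(109), 65), (288, np.int64(350), np.int64(313), np.int64(115), 55), (291, np.int64(349), np.int64(306), np.int64(107), 54), (294, np.int64(350), np.int64(296), np.int64(94), 141)]
408 [(284, np.int64(355), np.int64(316), np.int64(112), 58), (288, np.int64(350), np.int64(313), np.int64(111), 56), (291, np.int64(349), np.int64(307), np.int64(104), 69), (294, np.int64(350), np.int64(296), np.int64(90), 76)]
410 [(284, np.int64(354), np.int64(317), np.int64(108), 56), (288, np.int64(351), np.int64(311), np.int64(103), 58), (291, np.int64(348), np.int64(308), np.int64(101), 67), (294, np.int64(350), np.int64(29
[... 1597 characters left out ...]
t64(39), 236)]
426 [(284, np.int64(366), np.int64(303), np.int64(43), 110), (288, np.int64(360), np.int64(301), np.int64(45), 102), (291, np.int64(356), np.int64(298), np.int64(42), 138), (294, np.int64(353), np.int64(294), np.int64(39), 235)]
428 [(284, np.int64(364), np.int64(306), np.int64(43), 109), (288, np.int64(358), np.int64(304), np.int64(44), 88), (291, np.int64(356), np.int64(299), np.int64(39), 235), (294, np.int64(352), np.int64(296), np.int64(38), 200)]
430 [(284, np.int64(362), np.int64(309), np.int64(44), 104), (288, np.int64(357), np.int64(306), np.int64(43), 116), (291, np.int64(354), np.int64(301), np.int64(38), 234), (294, np.int64(350), np.int64(299), np.int64(37), 197)]
```

The depth image puts the real fingertips at about z = 0.058, some 13 mm above the key. I'm lowering further, with force checks.

Request:
jog_arm --plan "0 0 0 0 0 0.2 255;0 0 0 0 0 0.2 255;0 0 0 0 0 0.2 255;0 0 0 0 0 0.2 255;0 0 0 0 0 0 255;0 0 0 0 0 0 255"

```text
time_s: 21.82
position: [0.3612, 0.295, 0.0246]
tool_rot: [[0.999, -0.054, -0.0], [-0.054, -0.999, -0.0], [-0.0, 0.0, -1.0]]
ft_force: [-0.1, -0.4, -0.2]
grip_width: 0.0
gripper_force: 0.0
```

Request:
jog_arm --plan "0 0 0 0 0 0.1 255;0 0 0 0 0 0.1 255;0 0 0 0 0 0 255;0 0 0 0 0 0 255"

```text
time_s: 22.15
position: [0.3613, 0.2951, 0.0227]
tool_rot: [[0.999, -0.054, 0.0], [-0.054, -0.999, -0.0], [0.0, 0.0, -1.0]]
ft_force: [0.7, 0.7, -0.0]
grip_width: -0.0001
gripper_force: 0.0
```

Request:
jog_arm --plan "0 0 0 0 0 0.1 255;0 0 0 0 0 0.1 255;0 0 0 0 0 0 255;0 0 0 0 0 0 255"

```text
time_s: 22.48
position: [0.3614, 0.2951, 0.0208]
tool_rot: [[0.999, -0.054, 0.0], [-0.054, -0.999, 0.0], [0.0, -0.0, -1.0]]
ft_force: [0.3, 1.0, 1.5]
grip_width: -0.0002
gripper_force: 0.7
```

Contact, at about the expected preload. I'm going on to full travel.

Request:
jog_arm --plan "0 0 0 0 0 0.1 255;0 0 0 0 0 0.1 255;0 0 0 0 0 0 255;0 0 0 0 0 0 255"

```text
time_s: 22.82
position: [0.3614, 0.2951, 0.0188]
tool_rot: [[0.999, -0.054, 0.0], [-0.054, -0.999, 0.0], [0.0, -0.0, -1.0]]
ft_force: [0.1, -0.3, 2.1]
grip_width: 0.0006
gripper_force: 1.4
```

Request:
jog_arm --plan "0 0 0 0 0 0.1 255;0 0 0 0 0 0 255;0 0 0 0 0 0 255"

```text
time_s: 23.07
position: [0.3614, 0.2951, 0.0178]
tool_rot: [[0.999, -0.054, 0.0], [-0.054, -0.999, 0.0], [0.0, -0.0, -1.0]]
ft_force: [-0.1, -0.2, 3.6]
grip_width: -0.0003
gripper_force: 1.8
```

Request:
jog_arm --plan "0 0 0 0 0 0.05 255;0 0 0 0 0 0 255;0 0 0 0 0 0 255;0 0 0 0 0 0 255"

```text
time_s: 23.4
position: [0.3614, 0.2951, 0.0174]
tool_rot: [[0.999, -0.054, 0.0], [-0.054, -0.999, 0.0], [0.0, -0.0, -1.0]]
ft_force: [-0.0, -1.7, 6.1]
grip_width: -0.0
gripper_force: 2.9
```

Run:
```python
from h import *
F=[]
for _ in range(3):
    im=img("side"); F.append(env.observe()["ft_force"][2])
C=cloud(im);h=cv2.cvtColor(im["pixels"],cv2.COLOR_RGB2HSV)
m=(h[...,0]>40)&(h[...,0]<85)&(h[...,1]>110)&(abs(C[...,1]-.295)<.05)&(abs(C[...,0]-.365)<.04)
print(F,m.sum(),np.percentile(C[m][:,2],[5,50,95]) if m.any() else "")
```

```text
[np.float64(5.883046633732471), np.float64(5.741401999973573), np.float64(5.311505425057075)] 30 [0.03848016 0.03973836 0.04127013]
```

The key is fully down (5.6 N, and its top is about 4.5 mm lower in depth). I'm retracting straight up.

Request:
jog_arm --plan "0 0 0 0 0 -0.3 255;0 0 0 0 0 -0.7 255;0 0 0 0 0 -1.5 255;0 0 0 0 0 -2 255;0 0 0 0 0 -2.5 255;0 0 0 0 0 -2.5 255;0 0 0 0 0 -2.5 255;0 0 0 0 0 -1.5 255;0 0 0 0 0 -0.5 255;0 0 0 0 0 0 255"

```text
time_s: 24.38
position: [0.3614, 0.2952, 0.1581]
tool_rot: [[0.999, -0.054, 0.002], [-0.054, -0.999, 0.001], [0.002, -0.001, -1.0]]
ft_force: [0.1, -0.4, 0.3]
grip_width: -0.0003
gripper_force: 0.0
```

Request:
jog_arm --plan "0 0 0 0 0 0 255;0 0 0 0 0 0 255;0 0 0 0 0 0 255;0 0 0 0 0 0 255;0 0 0 0 0 0 255;0 0 0 0 0 0 255"

```text
time_s: 24.88
position: [0.3612, 0.295, 0.1569]
tool_rot: [[0.999, -0.054, -0.001], [-0.054, -0.999, -0.0], [-0.001, 0.0, -1.0]]
ft_force: [0.4, -0.5, 0.2]
grip_width: -0.0001
gripper_force: 0.0
```

Run:
```python
from h import *
im=img("side");C=cloud(im);h=cv2.cvtColor(im["pixels"],cv2.COLOR_RGB2HSV)
g=(h[...,0]>40)&(h[...,0]<85)&(h[...,1]>110)&(abs(C[...,1]-.295)<.05)&(abs(C[...,0]-.365)<.04)
b=(h[...,0]>100)&(h[...,0]<130)&(h[...,1]>120)&(abs(C[...,1]-.29)<.05)&(C[...,2]>.18)
print("key z",np.median(C[g][:,2]),"grip",np.percentile(C[b],[3,50,97],axis=0).round(4).tolist())
t=models.tip_of("side","shaft_center"); print(t[:1], "at z~.094:",atz(im,t[0]["at"],.094) if t else "")
print(env.observe()["ft_force"], env.observe()["time_s"])
```

```text
key z 0.04467923244937955 grip [[0.4621, 0.2822, 0.2151], [0.4654, 0.2968, 0.2374], [0.4763, 0.3039, 0.2499]]
[{'at': [229.6, 373.2], 'confidence': 0.74}] at z~.094: [0.47221588 0.28987923 0.094     ]
[-0.42351175  0.77866612 -0.82987794] 24.9833
```

The key is back up, the basket has not moved, and the shaft is in its cradle. I'm handing in.

```bash
python3 -c "
from rig import job; print(job.close_job())"
```

```text
the job is handed in; nothing more can be done
None
```

The job is handed in at about 25 s of the 56 s allowed: the basket hangs free and still in both balance hooks with the shaft in it, the green key was pressed fully once and released, and the arm is clear; no verdict was returned.

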